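# Load the specimen carrier under the leaf spring of the imaging stage

### The arm

A 6-joint arm with a two-finger parallel gripper is mounted at the origin on the work surface. World frame = base frame: x ahead of the robot, y to its left, z up, the work surface at z = 0. Lengths are in m, angles in degrees, forces in N, time in s.
With the tool pointing down it reaches from about 0.4 to 0.825 m from the base axis. Payload 7 kg.
Tool frame: the origin (TCP) lies midway between the tips of the shut fingers; the grasp point (between the pads) lies 19 mm behind it (ctrl.hold_point_z is the distance from the TCP to the grasp point, in m); z points along the fingers, x is the direction in which the jaws open and shut, and the axes are right-handed (so a half turn about z gives the same grasp; the last joint's range is limited). The gripper opens to 88 mm and grips with 3 to 60 N. Pads are 19 mm wide; open, the fingers measure 130 mm over their backs; the gripper's body (78 mm by 193 mm) begins 47 mm behind the grasp point.
Start: joints at [86.465, 20.546, 0.682, 0, -70.136, -16.507], TCP at [0.231, 0.634, 0.227] pointing down, gripper open.
Joint ranges: [-176.03, 176.03], [-82.01, 121.73], [-58.28, 71.71], [-173.87, 95.51], [-174.79, -0.11], [-173.66, 173.66]. Speed limits (degrees/s): [136.94, 136.94, 172.46, 180, 180, 180].

### API

Orientations are given as [roll, pitch, yaw] about the fixed x, y, z axes, in that order (R = Rz(yaw) Ry(pitch) Rx(roll)).
In Python, from plant import ctrl gives the robot as it stands.
- The arm moves only by the tool apply_moves, never from a script. Its argument "motion" is a list of rows, each a list of 2 entries, a list of its own where there are three numbers: the shift along the world's x, y, z in cm, then the turn about the world's z in degrees. In form: [[[tx, ty, tz], roll], ...]. A call has 1 to 10 rows; each row is the pose to reach, as a shift and turn from the pose commanded when the call began; what a row does not reach only later rows make up. A row lasts 1/10 s, in which the tool goes at most 50 mm and 8.59 degrees, less where a joint would pass 70% of its speed; a pose out of reach is approached as far as the arm can. A call with a gripper value outside its range is refused whole. "hand" is the finger opening in cm, from 0 to 8.76, set as the call begins (left out, the last holds). The fingers move at their own pace and stop on an object; the grip force is fixed at half the most. Time passes only in rows, so rows that repeat a pose let the fingers close. It gives the time, the measured TCP pose, the force and the opening at its end, in the units of the state.
- ctrl.get_obs(): the state, without advancing time (a new reading comes with each control period).
- ctrl.snapshot(name): name is "scene" or "top" or "wrist"; returns (picture, depth): 420x560x3 uint8, blue, green, red; 420x560 float32, m along the optical axis (not along the pixel's ray), 0 where there is no reading.
- ctrl.camera_model(name): a dict with "fx", "fy", "cx", "cy" (pixels), "k1" (the pictures are not rectified: a ray, as slopes to the right and down, at radius r is drawn at 1 + k1 r^2 times it, then the intrinsics apply), "cam_to_world" (4x4, takes a point from camera to world coordinates); the wrist camera has in their place "tool_from_camera" (4x4, takes a point from camera to tool coordinates, whose origin is the TCP and whose axes are the tool frame's). Camera axes: x right, y down, z forward; pixel columns grow to the right and rows downward; lengths in m; the calibration is good to about 2 mm. A picture is of the moment at which its call begins: read the wrist's pose just before it. camera_model takes no time and is no camera call.
- ctrl.close_job(): hands the job in, once; it reports no verdict.
The state is a dict: "clock": time; "joint_pos": joint angles; "qvel": joint speeds; "tau": joint torques, N m; "tool_pos": TCP position; "orientation": TCP orientation; "force": force on the tool from outside, world axes, zero at the start; "moment": the same for the moment, N m; "opening": finger opening in m.
Only numpy, scipy, OpenCV 4.12 (cv2) and the standard library are available. Lean on these libraries where they do the work, as an engineer would, in place of code of your own. Each camera call takes 0.05 s, during which the arm holds its last target.

### The job

Load the grey specimen carrier into the imaging stage: with a fingertip on its black thumb pad press it down hard on its orange sprung bed and, still pressing, slide it along the channel under the blue gate bar and the steel leaf springs until it is fully home and the bed pops up behind it; then take the hand away. Only press and push the carrier, do not lift it, and leave the vial, dishes, pens and jar where they are.

Things in the scene. Friction and masses are not known exactly. Their poses are not given: they have to be found in the camera images.
- fixture: Imaging stage: white plate fixed to the bench, 226 x 116 mm, with one straight channel 72 mm wide. Origin: on the bench under the middle of the blue gate bar's front face. x: along the channel in the direction of travel; z up. Heights above the bench: aluminium deck 20 mm (from x = -50.5 mm on), side rails 34 mm, rear wall 34 mm at x = -130 mm. Black side shelf, 10 mm high, on its +y side.
- gate (a point): Middle of the lower front edge of the blue gate bar across the channel, 32 mm above the bench (12 mm above the deck). The bar is 12 mm thick along x, its top 44 mm, its posts 46 mm above the bench.
- end_stop (a point): Middle of the face of the dark end stop, stage x = +53 mm, half-way up the carrier's nose (25 mm above the bench). The nose meets it here when the carrier is fully home.
- carrier: Grey specimen carrier, loose plate 100 mm long (x, nose at +x), 69 wide, 10 thick, amber window near the nose. Origin: centre of its underside. Lies in the channel on the sprung bed, underside 27 mm above the bench, nose 8 to 22 mm short of the gate bar; so high it hits the bar, pressed flat on the deck (top 30 mm) it passes. Slides easily. Fully home: origin at stage x = +3 mm.
- press_pad (a point): Centre of the black ribbed thumb pad on the carrier's upper face (carrier x = -28 mm): where to press. 22 mm to the tail; 16 mm ahead of it is the face of a yellow ridge across the plate (carrier x = -12 to -8 mm, 50 mm wide, 4 mm high) to push against. Pad and ridge stay open before the gate bar when the carrier is home.
- carrier_nose (a point): Middle of the carrier's front end face, half-way up. Fully home it is at stage x = +53 mm.
- bed (a joint): How far the orange sprung bed under the carrier is down, m: 0 up (top 27 mm above the bench), 0.007 fully down (level with the deck). Moves straight down; 4 N to start, 10 N to hold it down. It covers stage x = -128 to -50.5 mm; once the carrier's tail has left it (carrier origin beyond stage x = -0.5 mm) it springs up and locks the carrier in.
- leaf (a joint): Angle of the two steel leaf springs behind the gate bar, rad: 0 hanging free (tips 5 mm above the deck, sloping down in the direction of travel), about 0.14 when they ride on the carrier. They press down with about 3 N.
- vial: Small vial with blue cap, 26 mm across, 50 mm tall, standing on the stage's side shelf. Bystander. Origin: centre of its foot.
- dish_pale: Closed dish 90 mm across, 14 mm high, pale with dark spots. Bystander. Origin: centre of its underside.
- dish_pink: Closed dish 90 mm across, 14 mm high, brick pink with red spots. Bystander. Origin: centre of its underside.
- marker_red: Marker pen with red cap, 130 mm long, 13 mm thick, lying. Bystander. Origin: under its middle.
- marker_green: Marker pen with green cap, 130 mm long, 13 mm thick, lying. Bystander. Origin: under its middle.
- jar: Sample jar with white cap, 56 mm across, 75 mm tall. Bystander. Origin: centre of its foot.
Not all that is in view belongs to the job. What is shaped like the carrier but green or purple is not meant.

How it is judged:
By the outcome, as a careful person would: the job done as asked, in the order asked, and still so for the second after the job is handed in, with the robot touching nothing.
It also fails if it takes over 38 s, if anything falls off the work surface, if the arm or the gripper's body presses on something with over 40 N, if the wrist force passes 120 N, or if a joint passes its speed limit or range.

## Working session

There is one attempt and no reset: what is moved stays moved. The work goes in short steps, Python scripts to look and compute and a tool call to move; the robot and the scene stay as the last step left them, time stands still between calls to the robot, and variables do not carry over. Pictures are saved under pics/ and viewed, and the job is handed in when it is done.

Besides the shell and the picture viewer there is one more tool, called after "Request:" as a command line: name --argument value ..., lists and objects as JSON in quotes. apply_moves: Moves the arm, as the interface text tells. Its arguments: {"type":"object","properties":{"motion":{"type":"array"},"hand":{"type":"number"}},"required":["motion"]}

```bash
ls; mkdir -p pics
python3 - <<'E'
from plant import ctrl
import cv2,numpy as np
print(ctrl.get_obs())
for n in ["scene","top"]:
    im,d=ctrl.snapshot(n); cv2.imwrite(f"pics/{n}0.png",im); np.save(f"pics/{n}0.npy",d)
    print(n,ctrl.camera_model(n))
E
```

```text
pics
{'clock': 0.0, 'joint_pos': array([ 8.64651863e+01,  2.05923105e+01,  6.33853220e-01, -2.07054271e-02,
       -7.01359038e+01, -1.65082277e+01]), 'qvel': array([-0.03414423, -0.02216806,  0.02226744, -0.05377035, -0.05012462,
        0.02700157]), 'tau': array([ 2.01142997e-03, -5.82726932e+01,  2.93052131e+01,  6.99669465e+00,
        7.07954750e-03, -1.52750772e-04]), 'tool_pos': array([0.23117929, 0.63365461, 0.22561157]), 'orientation': array([-1.79991846e+02, -9.60027491e-02, -1.10050100e+02]), 'force': array([ 0.66714473, -0.06116733, -0.55683935]), 'moment': array([-0.0266282 , -0.02239888,  0.00103305]), 'opening': 0.08747457004630989}
scene {'fx': 522.4768390502669, 'fy': 522.4768390502669, 'cx': 273.15559005419095, 'cy': 211.99090403274823, 'k1': -0.01755102878442155, 'cam_to_world': array([[-0.77365617,  0.48453563, -0.40826628,  0.97725346],
       [ 0.63343739,  0.5766299 , -0.51599905,  0.55969614],
       [-0.01460138, -0.65781698, -0.75303627,  0.80948135],
       [ 0.        ,  0.        ,  0.        ,  1.        ]])}
top {'fx': 473.80233004236493, 'fy': 473.80233004236493, 'cx': 285.10862050479113, 'cy': 206.38141175918574, 'k1': -0.11513565666840353, 'cam_to_world': array([[-0.02380165, -0.99251903,  0.11974749,  0.4532297 ],
       [-0.99964773,  0.02503569,  0.00881132,  0.05626284],
       [-0.01174337, -0.11949559, -0.99276528,  1.06473841],
       [ 0.        ,  0.        ,  0.        ,  1.        ]])}
```

View pics/scene0.png

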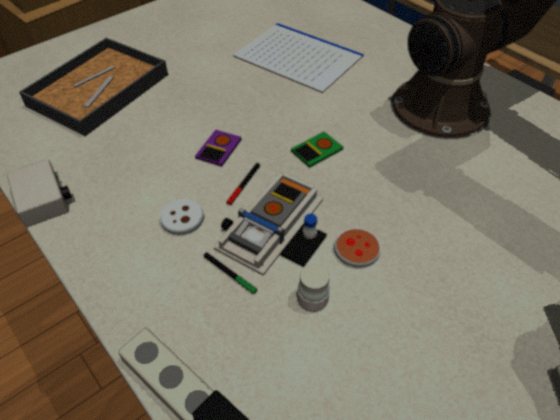

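View pics/top0.png

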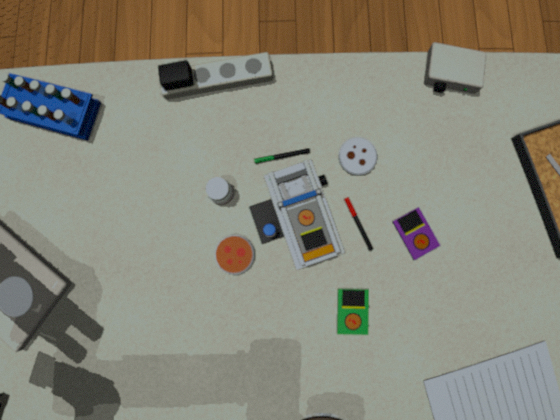

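The scene view shows the stage near (270,220). In the top view it is near (303,212), with the channel running up-left, the pad at about (315,240) and the gate bar at about (299,199). I'll enlarge the top view.

```bash
cat > h.py <<'E'
import numpy as np,cv2
def ray(m,u,v):
    xd=(u-m['cx'])/m['fx'];yd=(v-m['cy'])/m['fy']
    x,y=xd,yd
    for _ in range(20):
        s=1+m['k1']*(x*x+y*y); x,y=xd/s,yd/s
    return np.array([x,y,1.])
def at_z(m,u,v,z,T=None):
    T=m['cam_to_world'] if T is None else T
    r=T[:3,:3]@ray(m,u,v); o=T[:3,3]
    return o+r*(z-o[2])/r[2]
def proj(m,p,T=None):
    T=m['cam_to_world'] if T is None else T
    c=T[:3,:3].T@(np.asarray(p)-T[:3,3]); x,y=c[0]/c[2],c[1]/c[2]; s=1+m['k1']*(x*x+y*y)
    return np.array([x*s*m['fx']+m['cx'],y*s*m['fy']+m['cy']])
E
python3 - <<'E'
import cv2
im=cv2.imread('pics/top0.png')[145:280,235:365]
cv2.imwrite('pics/top0c.png',cv2.resize(im,None,fx=4.4,fy=4.4,interpolation=cv2.INTER_CUBIC))
im=cv2.imread('pics/scene0.png')[165:280,205:335]
cv2.imwrite('pics/scene0c.png',cv2.resize(im,None,fx=5,fy=5,interpolation=cv2.INTER_CUBIC))
E
```

```text
(no output)
```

View pics/top0c.png

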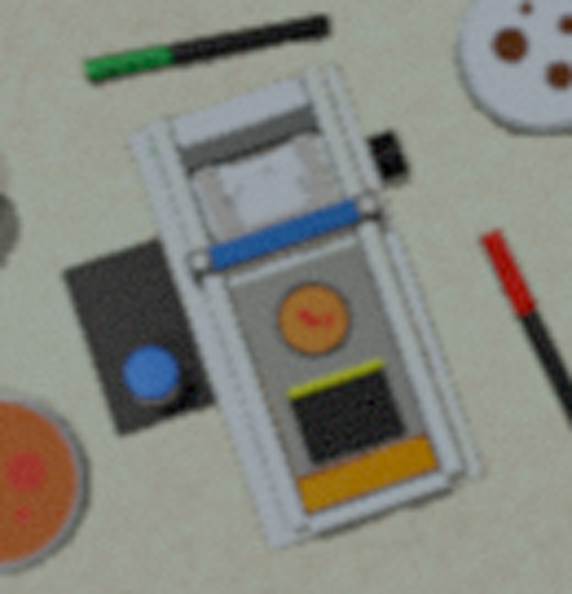

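View pics/scene0c.png

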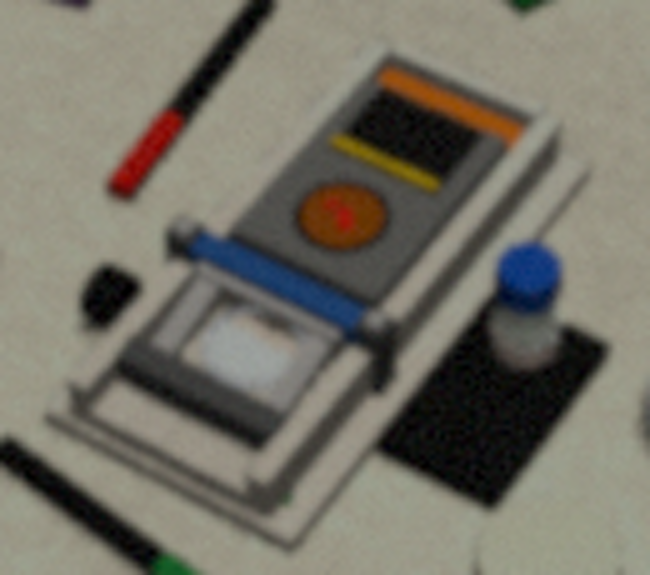

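Run:
```python
from plant import ctrl
from h import *
m=ctrl.camera_model("top")
f=lambda a,b,z: at_z(m,235+(a-1.7)/4.4,145+(b-1.7)/4.4,z)
P=lambda n,p:print(n,np.round(p,4))
gl,gr=f(217,270,.044),f(362,222,.044);P('gate',gl);P('',gr)
pad=[f(*c,.038) for c in [(290,398),(383,370),(407,430),(313,464)]]
P('pad c',np.mean(pad,0))
fr=(pad[0]+pad[1])/2-(pad[2]+pad[3])/2;print('pad fwd yaw',np.degrees(np.arctan2(fr[1],fr[0])),np.linalg.norm(fr))
pl,pr=f(200,260,.046),f(370,203,.046);P('posts mid',(pl+pr)/2);d=pl-pr;print(np.linalg.norm(d),np.degrees(np.arctan2(d[1],d[0]))-90)
a,b=f(130,135,.034),f(272,540,.034);d=a-b;print('lrail',np.linalg.norm(d),np.degrees(np.arctan2(d[1],d[0])));P('',b)
a,b=f(335,67,.034),f(482,470,.034);d=a-b;print('rrail',np.linalg.norm(d),np.degrees(np.arctan2(d[1],d[0])));P('',b)
bl,br=f(303,515,.027),f(438,470,.027);P('bed rear mid',(bl+br)/2)
yl,yr=f(290,393,.041),f(382,364,.041);P('ridge mid',(yl+yr)/2); d=yl-yr;print(np.linalg.norm(d),np.degrees(np.arctan2(d[1],d[0]))-90)
P('vial',f(152,372,.05))
```

```text
gate [0.5773 0.0679 0.044 ]
 [ 0.5994 -0.0044  0.044 ]
pad c [0.5043 0.005  0.038 ]
pad fwd yaw 18.776879674506375 0.033044683820313905
posts mid [0.5954 0.0338 0.046 ]
0.08860387334059547 17.24036154182953
lrail 0.2141078121444689 17.94877750878686
 [0.4443 0.0441 0.034 ]
rrail 0.21472656457184708 18.002484883940962
 [ 0.4759 -0.0603  0.034 ]
bed rear mid [ 0.4664 -0.0054  0.027 ]
ridge mid [0.5225 0.0106 0.041 ]
0.04749751643287641 16.050889005893367
vial [0.5273 0.1007 0.05  ]
```

The stage yaw is about 17.7°. The gate front is at about (0.588, 0.032) and the pad at about (0.504, 0.005), so the nose is about 10 mm short of the gate. Next I'll move above the pad with the fingers shut and the jaws across the channel.

Request:
apply_moves --motion '[[[1,-2.3,0],4],[[2.5,-6,0],8],[[4.3,-10,0],12],[[6.2,-14.3,0],16],[[8,-18.6,0],20],[[10,-23,0],24],[[11.8,-27.2,0],28],[[13.7,-31.5,0],32],[[15.5,-35.8,0],36],[[17.4,-40,0],37.7]]' --hand 0

```text
clock: 1.1
tool_pos: [0.4054, 0.2321, 0.2266]
orientation: [-180.0, 0.0, -72.2]
force: [0.9, 0.8, 0.1]
opening: 0.0131
```

Request:
apply_moves --motion '[[[1.8,-4.2,-0.5],0],[[3.6,-8.4,-1.5],0],[[5.4,-12.6,-3],0],[[7.2,-16.9,-4],0],[[8.5,-20,-5],0],[[9.3,-22,-6],0],[[9.7,-22.8,-7],0],[[9.7,-22.9,-8],0],[[9.7,-22.9,-8],0],[[9.7,-22.9,-8],0]]'

```text
clock: 2.1
tool_pos: [0.5021, 0.0059, 0.1466]
orientation: [180.0, -0.0, -72.3]
force: [0.1, -0.6, 0.1]
opening: 0.0004
```

Run:
```python
from plant import ctrl
from h import *
from scipy.spatial.transform import Rotation as R
o=ctrl.get_obs();print(o)
im,d=ctrl.snapshot("wrist");cv2.imwrite("pics/w1.png",im)
m=ctrl.camera_model("wrist");print(m)
im,d=ctrl.snapshot("top");cv2.imwrite('pics/t1.png',cv2.resize(im[145:280,235:365],None,fx=4.4,fy=4.4,interpolation=cv2.INTER_CUBIC))
```

```text
{'clock': 2.1, 'joint_pos': array([ 2.31288473e+01,  8.30923577e+00, -2.72315543e+01,  4.23288967e-03,
       -5.44784353e+01,  8.45910323e+01]), 'qvel': array([ 0.24582341, -0.635634  ,  0.67492479,  0.15764397, -0.07026557,
        0.14710776]), 'tau': array([-4.21750210e-01, -3.65204465e+01,  2.49116743e+01,  5.82976922e+00,
        1.07145295e-01, -3.86152926e-03]), 'tool_pos': array([0.50210334, 0.00587583, 0.14657274]), 'orientation': array([ 1.79981185e+02, -5.24123890e-03, -7.22776596e+01]), 'force': array([ 0.06224186, -0.59918984,  0.12254986]), 'moment': array([-0.01617562, -0.02884695, -0.0054462 ]), 'opening': 0.0003642556319414796}
{'fx': 307.40716508807026, 'fy': 307.40716508807026, 'cx': 272.70375237615065, 'cy': 211.34411971816058, 'k1': -0.01520174020792537, 'tool_from_camera': array([[ 9.99999239e-01, -7.31734273e-04, -9.93457614e-04,
        -3.00966671e-04],
       [ 9.75492873e-04,  9.61890648e-01,  2.73432679e-01,
        -7.38658002e-02],
       [ 7.55517526e-04, -2.73433440e-01,  9.61890630e-01,
        -1.58572873e-01],
       [ 0.00000000e+00,  0.00000000e+00,  0.00000000e+00,
         1.00000000e+00]])}
```

View pics/w1.png

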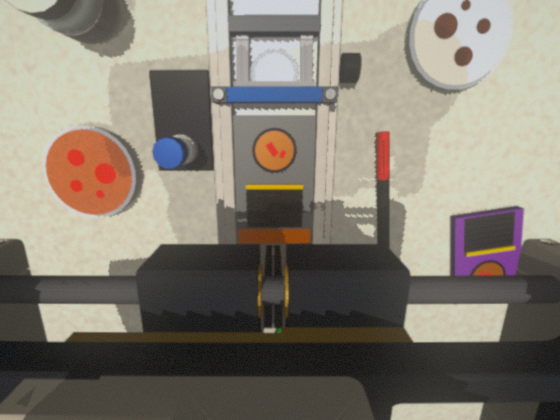

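The wrist view shows the gate bar across (225–325, 87–104), the ridge at (246–303, 187), the pad at (274, 209) and the channel along the image's vertical. I'll refine the pose from this.

Run:
```python
import cv2
im=cv2.imread('pics/w1.png')[70:250,200:350]
cv2.imwrite('pics/w1c.png',cv2.resize(im,None,fx=3.3,fy=3.3,interpolation=cv2.INTER_CUBIC))
```

```text
(no output)
```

View pics/w1c.png

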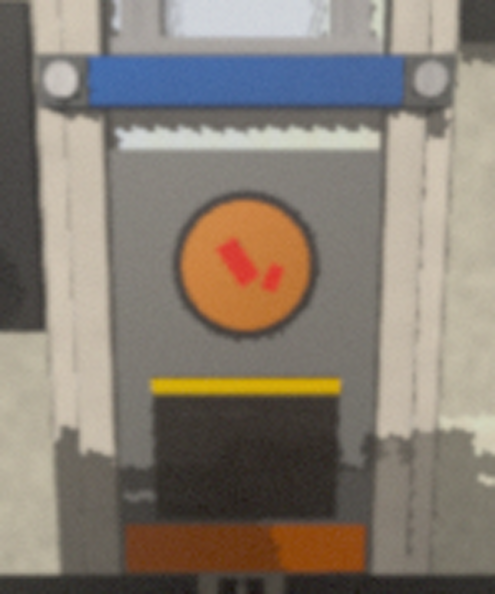

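Run:
```python
from plant import ctrl
from h import *
from scipy.spatial.transform import Rotation as R
m=ctrl.camera_model("wrist")
W=np.eye(4);W[:3,:3]=R.from_euler('xyz',[179.981,-.005,-72.278],degrees=True).as_matrix();W[:3,3]=[.50210,.00588,.14657]
T=W@m['tool_from_camera']
f=lambda a,b,z: at_z(m,200+(a-1.15)/3.3,70+(b-1.15)/3.3,z,T)
yaw=lambda a,b:np.degrees(np.arctan2(*(b-a)[[1,0]]))
P=lambda n,p:print(n,np.round(p,4))
g1,g2=f(92,106,.044),f(403,106,.044);P('gate',(g1+g2)/2);print(yaw(g2,g1)-90,np.linalg.norm(g1-g2))
y1,y2=f(152,395,.041),f(340,395,.041);P('ridge',(y1+y2)/2);print(yaw(y2,y1)-90,np.linalg.norm(y1-y2))
p=[f(*c,.038) for c in [(155,395),(337,395),(335,517),(159,520)]];P('pad',np.mean(p,0));print(yaw((p[2]+p[3])/2,(p[0]+p[1])/2))
r1,r2=f(108,150,.034),f(118,570,.034);l=yaw(r2,r1);q1,q2=f(386,150,.034),f(374,570,.034);print('rails',l,yaw(q2,q1));P('mid',(r2+q2)/2);P('mid',(r1+q1)/2)
s=f(125,572,.027);s2=f(365,572,.027);P('bedrear',(s+s2)/2)
P('tail',(f(125,522,.037)+f(368,522,.037))/2)
P('window',f(246,265,.037))
G=(g1+g2)/2;u=np.array([np.cos(np.radians(17.7)),np.sin(np.radians(17.7)),0])
for n,x in dict(ridge=(y1+y2)/2,tail=(f(125,522,.037)+f(368,522,.037))/2).items(): print(n,(x-G)@u)
```

```text
gate [0.5892 0.0326 0.044 ]
17.667306183071886 0.07572241485923581
ridge [0.5202 0.0109 0.041 ]
17.674675074486444 0.04988547223979255
pad [0.503  0.0052 0.038 ]
18.180341161892766
rails 17.05885930291307 18.168816667941286
mid [ 0.4702 -0.0052  0.034 ]
mid [0.5797 0.0296 0.034 ]
bedrear [ 0.4669 -0.0059  0.027 ]
tail [ 0.4851 -0.0005  0.037 ]
window [0.5523 0.0211 0.037 ]
ridge -0.07236418478610342
tail -0.10932027558375013
```

Carrier origin is at about stage x = -60 mm, so about 63 mm of travel is needed, along (0.953, 0.304). I'll descend to just above the pad, about 13 mm behind the ridge face.

Request:
apply_moves --motion '[[[0.3,0.1,-1],0],[[0.6,0.1,-3],0],[[0.6,0.1,-5],0],[[0.6,0.1,-7],0],[[0.6,0.1,-8.5],0],[[0.6,0.1,-9.5],0],[[0.6,0.1,-10.0],0],[[0.6,0.1,-10.2],0],[[0.6,0.1,-10.2],0]]'

```text
clock: 3.1
tool_pos: [0.5086, 0.0063, 0.0448]
orientation: [-180.0, -0.0, -72.3]
force: [0.0, -1.2, -0.0]
opening: 0.0004
```

Request:
apply_moves --motion '[[[0,0,-0.2],0],[[0,0,-0.4],0],[[0,0,-0.6],0],[[0,0,-0.7],0],[[0,0,-0.7],0]]'

```text
clock: 3.6
tool_pos: [0.5082, 0.006, 0.0375]
orientation: [180.0, -0.0, -72.3]
force: [-0.0, 0.1, 0.1]
opening: 0.0005
```

Request:
apply_moves --motion '[[[0,0,-0.1],0],[[0,0,-0.2],0],[[0,0,-0.3],0],[[0,0,-0.4],0],[[0,0,-0.4],0]]'

```text
clock: 4.1
tool_pos: [0.5084, 0.0061, 0.0336]
orientation: [-180.0, -0.0, -72.3]
force: [-1.4, -0.2, 4.6]
opening: 0.0006
```

Request:
apply_moves --motion '[[[0,0,-0.1],0],[[0,0,-0.2],0],[[0,0,-0.3],0],[[0,0,-0.3],0]]'

```text
clock: 4.5
tool_pos: [0.5085, 0.0061, 0.0309]
orientation: [-180.0, -0.0, -72.3]
force: [-2.0, -0.4, 7.8]
opening: 0.0005
```

Request:
apply_moves --motion '[[[0,0,-0.1],0],[[0,0,-0.2],0],[[0,0,-0.25],0],[[0,0,-0.25],0]]'

```text
clock: 4.9
tool_pos: [0.5095, 0.0061, 0.0301]
orientation: [-179.9, -0.0, -72.3]
force: [-5.3, -0.5, 24.2]
opening: 0.0002
```

Request:
apply_moves --motion '[[[0,0,-0.1],0],[[0,0,-0.15],0],[[0,0,-0.15],0]]'

```text
clock: 5.2
tool_pos: [0.5102, 0.0062, 0.0299]
orientation: [-179.8, -0.1, -72.2]
force: [-9.4, -1.0, 37.4]
opening: 0.0003
```

The bed is fully down: z is stuck at 30 mm and the force climbs steeply. I'll ease to about 28 N and start sliding.

Request:
apply_moves --motion '[[[0.19,0.06,0.1],0],[[0.38,0.12,0.1],0],[[0.57,0.18,0.1],0],[[0.76,0.24,0.1],0],[[0.95,0.3,0.1],0],[[1.14,0.36,0.1],0],[[1.33,0.43,0.1],0],[[1.52,0.49,0.1],0]]'

```text
clock: 6.0
tool_pos: [0.5249, 0.0109, 0.0301]
orientation: [-179.8, -0.1, -72.3]
force: [-5.8, -2.7, 27.6]
opening: 0.0009
```

Run:
```python
from plant import ctrl
import cv2
for n,(a,b,c,d),k in [("wrist",(0,250,150,400),2.3),("scene",(165,280,205,335),5)]:
    im,_=ctrl.snapshot(n);cv2.imwrite(f"pics/{n}2.png",cv2.resize(im[a:b,c:d],None,fx=k,fy=k,interpolation=cv2.INTER_CUBIC))
```

```text
(no output)
```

View pics/wrist2.png

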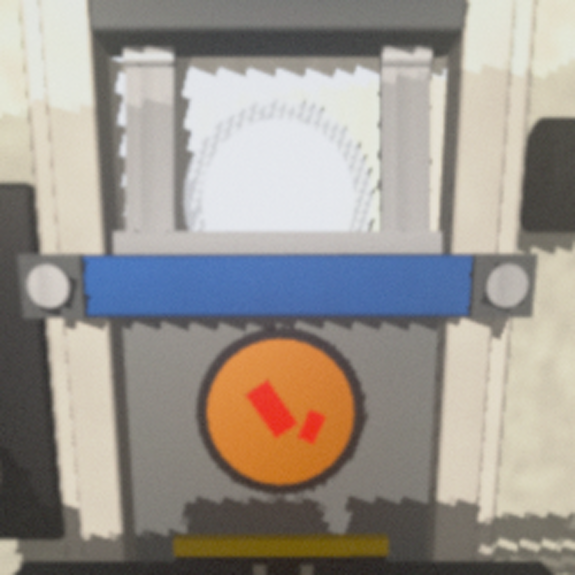

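View pics/scene2.png

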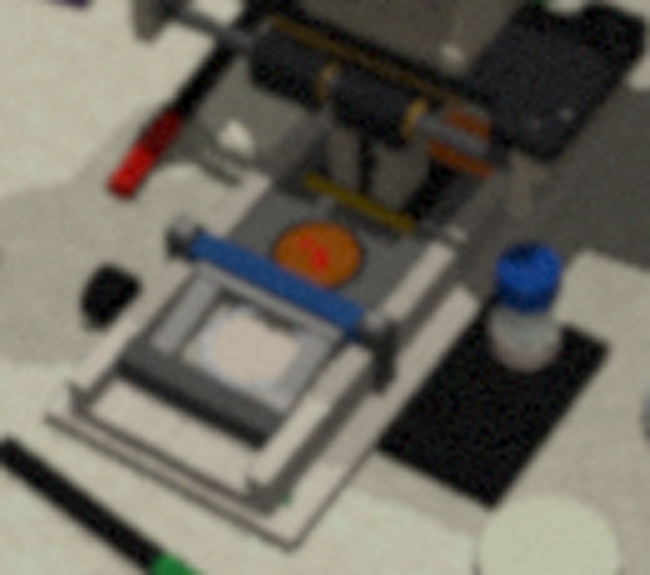

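The window has moved up to the gate and the nose is passing under the bar. Continuing.

Request:
apply_moves --motion '[[[0.19,0.06,0],0],[[0.38,0.12,0],0],[[0.57,0.18,0],0],[[0.76,0.24,0],0],[[0.95,0.3,0],0],[[1.14,0.36,0],0],[[1.33,0.43,0],0],[[1.52,0.49,0],0],[[1.71,0.55,0],0],[[1.91,0.61,0],0]]'

```text
clock: 7.1
tool_pos: [0.5441, 0.017, 0.0302]
orientation: [-179.8, -0.1, -72.3]
force: [-5.7, -1.4, 26.4]
opening: 0.0004
```

Request:
apply_moves --motion '[[[0.19,0.06,0],0],[[0.38,0.12,0],0],[[0.57,0.18,0],0],[[0.76,0.24,0],0],[[0.95,0.3,0],0],[[1.14,0.36,0],0],[[1.33,0.43,0],0],[[1.52,0.49,0],0],[[1.71,0.55,0],0],[[1.91,0.61,0],0]]'

```text
clock: 8.1
tool_pos: [0.5624, 0.0227, 0.0302]
orientation: [-179.9, -0.1, -72.3]
force: [-7.6, -2.3, 26.8]
opening: 0.0008
```

Request:
apply_moves --motion '[[[0.1,0.03,0],0],[[0.19,0.06,0],0],[[0.29,0.09,0],0],[[0.38,0.12,0],0],[[0.48,0.15,0],0],[[0.57,0.18,0],0],[[0.57,0.18,0],0]]'

```text
clock: 8.8
tool_pos: [0.5674, 0.0242, 0.0302]
orientation: [-180.0, -0.1, -72.3]
force: [-7.9, -2.1, 26.0]
opening: 0.0004
```

Run:
```python
from plant import ctrl
import cv2
for n,(a,b,c,d),k in [("wrist",(0,250,150,400),2.3),("scene",(165,280,205,335),5)]:
    im,_=ctrl.snapshot(n);cv2.imwrite(f"pics/{n}3.png",cv2.resize(im[a:b,c:d],None,fx=k,fy=k,interpolation=cv2.INTER_CUBIC))
```

```text
(no output)
```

View pics/wrist3.png

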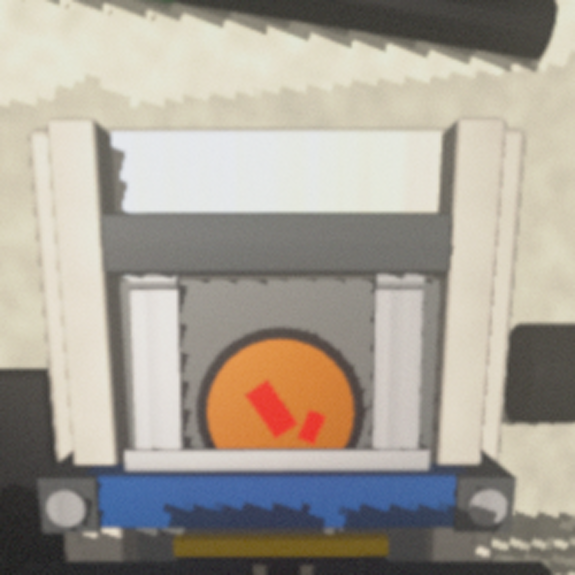

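View pics/scene3.png

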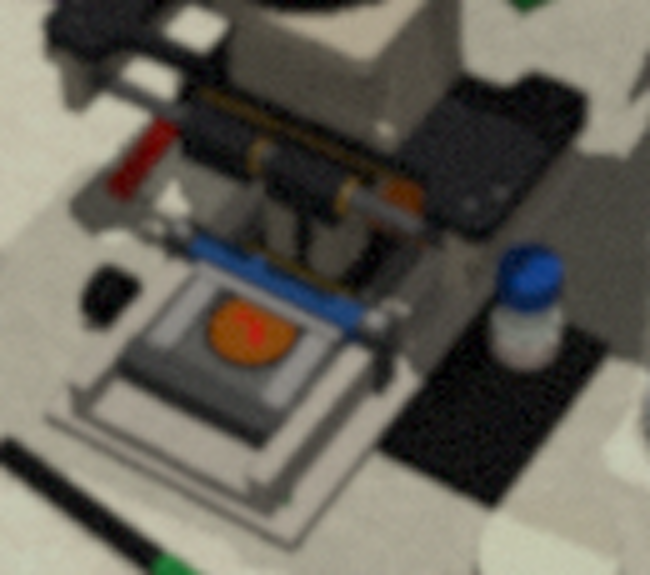

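The nose is almost at the end stop (wrist view, row ~275). I'll push on until the forward force rises.

Request:
apply_moves --motion '[[[0.1,0.03,0],0],[[0.19,0.06,0],0],[[0.29,0.09,0],0],[[0.29,0.09,0],0]]'

```text
clock: 9.3
tool_pos: [0.5684, 0.0246, 0.0301]
orientation: [179.8, -0.1, -72.3]
force: [-15.8, -1.9, 35.9]
opening: -0.0001
```

Request:
apply_moves --motion '[[[0.1,0.03,0],0],[[0.19,0.06,0],0],[[0.19,0.06,0],0]]'

```text
clock: 9.6
tool_pos: [0.5694, 0.0247, 0.0301]
orientation: [179.7, -0.1, -72.3]
force: [-18.5, -3.7, 38.9]
opening: 0.0004
```

Run:
```python
from plant import ctrl
import cv2
print({k:v for k,v in ctrl.get_obs().items() if k in('tool_pos','force')})
im,_=ctrl.snapshot("wrist");cv2.imwrite("pics/wrist4.png",cv2.resize(im[0:250,150:400],None,fx=2.3,fy=2.3,interpolation=cv2.INTER_CUBIC))
```

```text
{'tool_pos': array([0.56939425, 0.02470307, 0.03009986]), 'force': array([-18.46353745,  -3.65712705,  38.86113867])}
```

View pics/wrist4.png

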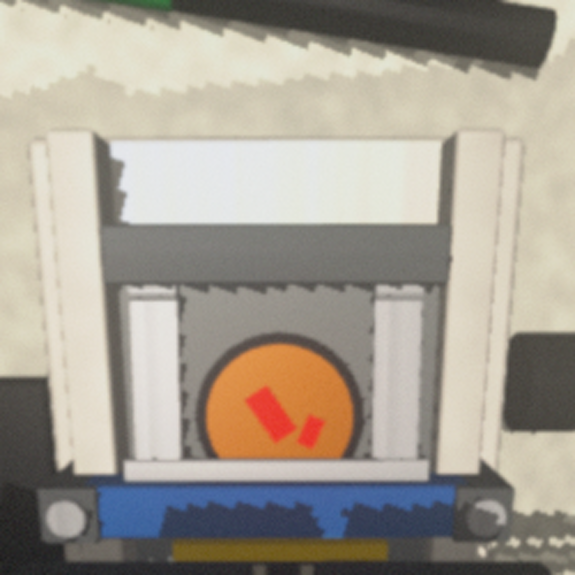

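Run:
```python
from plant import ctrl
from h import *
from scipy.spatial.transform import Rotation as R
m=ctrl.camera_model("wrist")
o=ctrl.get_obs()
W=np.eye(4);W[:3,:3]=R.from_euler('xyz',o['orientation'],degrees=True).as_matrix();W[:3,3]=o['tool_pos']
T=W@m['tool_from_camera']
f=lambda a,b,z: at_z(m,150+(a-.65)/2.3,(b-.65)/2.3,z,T)
u=np.array([np.cos(np.radians(17.7)),np.sin(np.radians(17.7)),0])
G=(f(100,537,.044)+f(455,537,.044))/2;print(G)
for n,p in dict(ridge_front=f(280,540,.034),ridge_rear=f(280,561,.034),win=f(280,413,.03),win_far=f(280,334,.03),stop=f(280,284,.030),tcp=o['tool_pos']).items(): print(n,round(1e3*(p-G)@u,1))
```

```text
[0.58935783 0.03282136 0.044     ]
ridge_front -4.4
ridge_rear -9.7
win 24.7
win_far 42.2
stop 52.8
tcp -21.5
```

Measured: ridge faces at -4.4/-9.7 mm (home is -5/-9) and the window where home predicts, so it's home to within about 1 mm. One firm nudge against the ridge with less down-force will seat it, then I'll lift.

Request:
apply_moves --motion '[[[0.1,0.03,0.1],0],[[0.19,0.06,0.15],0],[[0.29,0.09,0.15],0],[[0.29,0.09,0.15],0]]'

```text
clock: 10.05
tool_pos: [0.5711, 0.0254, 0.0302]
orientation: [179.6, -0.0, -72.4]
force: [-17.3, -3.6, 28.8]
opening: 0.0003
```

Run:
```python
from plant import ctrl
from h import *
from scipy.spatial.transform import Rotation as R
m=ctrl.camera_model("top")
im,_=ctrl.snapshot("scene");cv2.imwrite("pics/scene5.png",cv2.resize(im[165:280,205:335],None,fx=5,fy=5,interpolation=cv2.INTER_CUBIC))
im,_=ctrl.snapshot("wrist");cv2.imwrite("pics/wrist5.png",cv2.resize(im[0:250,150:400],None,fx=2.3,fy=2.3,interpolation=cv2.INTER_CUBIC))
```

```text
(no output)
```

View pics/wrist5.png

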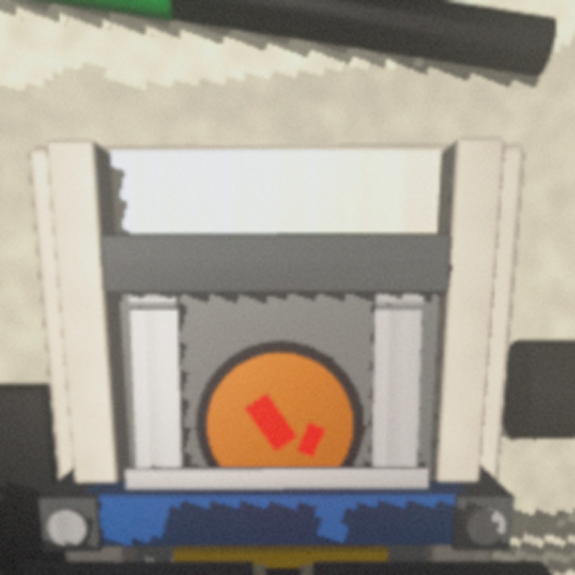

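View pics/scene5.png

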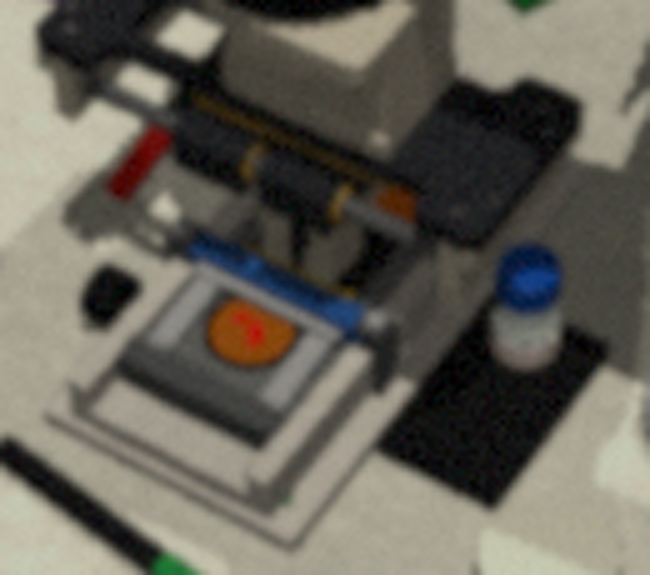

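The carrier no longer moves relative to the stage, so it's against the stop. Lifting away.

Request:
apply_moves --motion '[[[-0.1,-0.03,0.4],0],[[-0.3,-0.1,1],0],[[-0.4,-0.1,2],0],[[-0.5,-0.2,4],0],[[-1,-0.3,7],0],[[-3,-1,10],0],[[-6,-2,13],0],[[-8,-3,15],0],[[-9,-3,16],0],[[-9,-3,16],0]]'

```text
clock: 11.15
tool_pos: [0.4855, -0.0023, 0.1913]
orientation: [-179.7, 0.0, -72.3]
force: [0.3, -0.4, -0.3]
opening: 0.0002
```

Run:
```python
from plant import ctrl
from h import *
from scipy.spatial.transform import Rotation as R
m=ctrl.camera_model("wrist")
o=ctrl.get_obs();print(o['tool_pos'],o['orientation'],o['force'])
im,d=ctrl.snapshot("wrist");cv2.imwrite("pics/wrist6.png",im);np.save('pics/w6.npy',d)
cv2.imwrite("pics/wrist6c.png",cv2.resize(im[60:250,180:370],None,fx=3.1,fy=3.1,interpolation=cv2.INTER_CUBIC))
W=np.eye(4);W[:3,:3]=R.from_euler('xyz',o['orientation'],degrees=True).as_matrix();W[:3,3]=o['tool_pos']
np.save('pics/T6.npy',W@m['tool_from_camera'])
im,_=ctrl.snapshot("scene");cv2.imwrite("pics/scene6.png",im)
```

```text
[ 0.48546094 -0.00227142  0.19126087] [-1.79742201e+02  1.68631452e-02 -7.23350455e+01] [ 0.34952956 -0.42321344 -0.30865234]
```

View pics/wrist6c.png

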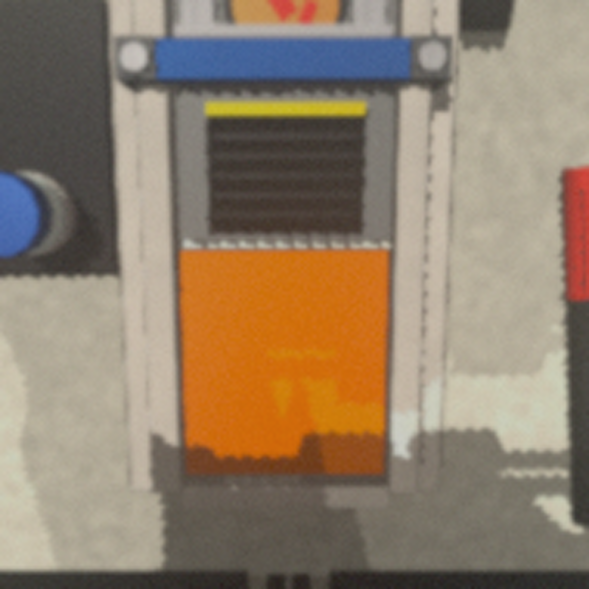

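View pics/scene6.png

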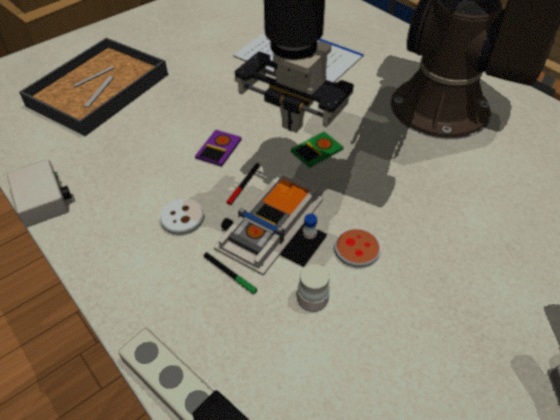

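The bed is fully exposed behind the carrier's tail (crop row ~245) and the pad and ridge sit before the gate. I'll check positions and bed height numerically.

Run:
```python
from plant import ctrl
from h import *
m=ctrl.camera_model("wrist");T=np.load('pics/T6.npy');d=np.load('pics/w6.npy')
px=lambda a,b:(180+(a-1)/3.1,60+(b-1)/3.1)
f=lambda a,b,z: at_z(m,*px(a,b),z,T)
u=np.array([np.cos(np.radians(17.7)),np.sin(np.radians(17.7)),0])
G=(f(157,79,.044)+f(411,79,.044))/2;print(G)
for n,p in dict(ridge_front=f(286,101,.034),ridge_rear=f(286,116,.034),padrear=f(286,234,.031),tail=f(286,242,.03)).items(): print(n,round(1e3*(p-G)@u,1))
def h(a,b):
    u_,v=px(a,b);k=d[int(v)-2:int(v)+3,int(u_)-2:int(u_)+3];r=ray(m,u_,v)*np.median(k[k>0]);return (T[:3,:3]@r+T[:3,3])[2]
for n,c in dict(bed_f=(285,275),bed_m=(230,340),bed_b=(230,420),carrL=(190,180),carrR=(380,180),railR=(412,300),gate=(280,58)).items(): print(n,round(1e3*h(*c),1))
```

```text
[0.58919896 0.0327187  0.044     ]
ridge_front -5.3
ridge_rear -9.7
padrear -45.7
tail -48.2
bed_f 27.9
bed_m 27.8
bed_b 27.8
carrL 30.7
carrR 30.5
railR 34.6
gate 44.4
```

Run:
```python
from plant import ctrl
print(ctrl.close_job())
```

```text
the job is handed in; nothing more can be done
None
```

The carrier is loaded. It is fully home against the end stop, the orange bed has popped up behind it, and the hand is well clear. I handed the job in at about 11 s.

**What I did:** With the fingers shut on the thumb pad, I pressed the bed fully down, peaking at about 39 N straight down. I slid the carrier about 63 mm under the gate bar and leaf springs at about 26 N. I stopped once the forward force had risen from about 8 N to 18 N and the carrier no longer moved, then lifted off.

**Last checks:**
- **Position:** the ridge faces measured at stage x = -5.3 and -9.7 mm, against -5 and -9 expected. The tail measured -48.2 mm, against -47 expected. These miss by 0.3 to 1.2 mm, which is within the roughly 2 mm camera calibration.
- **Bed:** its top measured about 27.8 mm high, so it is up. The same depth readings were about 0.5 mm high on other known surfaces.
- **Carrier:** its top measured about 30.6 mm, so it lies flat on the deck.
- **Hand:** the force on the tool after lifting was close to zero.
- **Bystanders:** in the last scene picture, the vial, dishes, pens and jar look unmoved. I judged this by eye and did not measure it.

No check failed.

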